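# Draw the kitchen knife and hold it ready over the board

## Robot

A 7-joint arm with a two-finger parallel gripper is mounted at the origin on the work surface. World frame = base frame: x ahead of the robot, y to its left, z up, the work surface at z = 0. Lengths are in m, angles in rad, forces in N, time in s.
With the tool pointing down it reaches from about 0.35 to 0.9 m from the base axis. Payload 8.1 kg.
Tool frame: the origin (TCP) lies midway between the tips of the shut fingers; the grasp point (between the pads) lies 19 mm behind it (bot.grasp_offset is the distance from the TCP to the grasp point, in m); z points along the fingers, y is the line along which they close (so a half turn about z gives the same grasp; the last joint's range is limited). The gripper opens to 92 mm and grips with 3 to 60 N. Pads are 19 mm wide; open, the fingers measure 130 mm over their backs; the gripper's body (75 mm by 190 mm) begins 47 mm behind the grasp point.
Start: joints at [-1.343, 0.434, 0.025, 1.573, -0.012, 1.134, -0.075], TCP at [0.203, 0.591, 0.227] pointing down, gripper open.
Joint ranges: [-2.62, 2.62], [-0.44, 2.09], [-1.27, 1.32], [0.08, 2.57], [-1.32, 4.46], [0.12, 2], [-2.74, 2.74]. Speed limits (rad/s): [2.22, 2.22, 3.01, 3.01, 3.14, 3.14, 3.14].

## Interface

Orientations are given as a unit quaternion [x, y, z, w].
In Python, from plant import bot gives the robot as it stands.
- The arm moves only by the tool step_arm, never from a script. Its argument "rows" is a list of rows, each a list of 7 numbers: the turn, a rotation vector about the tool's x, y, z in rad, then the shift along the tool's x, y, z in mm, then the closure, from 0 (fully open) to 1 (shut). A call has 1 to 12 rows; each row is the pose to reach, as a shift and turn from the pose commanded when the call began, along the tool's axes at that moment; what a row does not reach only later rows make up. A row lasts 1/12 s, in which the tool goes at most 41.7 mm and 7.16 degrees, less where a joint would pass 70% of its speed; a pose out of reach is approached as far as the arm can. A call with a gripper value outside its range is refused whole. The fingers move at their own pace and stop on an object; "force" is the grip in N (left out, the last holds). Time passes only in rows, so rows that repeat a pose let the fingers close. It gives the time, the measured TCP pose, the force, the opening and the grip force at its end, in the units of the state.
- bot.read_state(): the state, without advancing time (a new reading comes with each control period).
- bot.camera(name): name is "scene" or "top" or "wrist"; returns a dict with "image" (480x640x3 uint8, red, green, blue), "mtx" (3x3 intrinsics, pixels), "distortion" ([k1, k2, p1, p2, k3] as OpenCV has them; the pictures are not rectified), "world_to_cam" (4x4, takes a point from world to camera coordinates). Camera axes: x right, y up, looking along -z (the intrinsics and any distortion apply to the point x, -y, -z); pixel columns grow to the right and rows downward; lengths in m; the calibration is good to about 2 mm. A picture is of the moment at which its call begins. There is no depth.
- bot.finish_job(): hands the job in; it is judged then, once.
The state is a dict: "time_s": time; "qpos": joint angles; "qvel": joint speeds; "joint_torque": joint torques, N m; "position": TCP position; "tcp_rot": TCP orientation; "force": force on the tool from outside, world axes, zero at the start; "ft_torque": the same for the moment, N m; "gripper_width": finger opening in m; "grip_force": force on a finger pad.
Only numpy, scipy, OpenCV 4.12 (cv2) and the standard library are available. Lean on these libraries where they do the work, as an engineer would, in place of code of your own. Each camera call takes 0.05 s, during which the arm holds its last target. There are 200 camera calls.

## Task

Draw the black-handled knife out of the knife block and hold it ready to cut: level, edge down, blade parallel to the long sides of the wooden board, with the middle of the blade over the middle of the board and about 15 cm above the table. Finish while still holding it there, steady and touching nothing but the gripper; never let it touch the board, and leave the red-handled knife, the rolling pin, pastry cutter, mug and jar where they are.

Things in the scene. Friction and masses are not known exactly. Their poses are not given: they have to be found in the camera images.
- block: Slanted dark wooden knife block, fixed; 136 mm wide, 168 mm high. Origin on the table under its foot, z up. Two slots 70 mm apart (y = +-35 mm) rise at 40 degrees towards its own +x (away from the robot, within the yaw). Slots 7 mm wide, 40 high, 167 deep; mouths at x = 51 mm, 140 mm up at the knife's axis; the slanted face goes on 36 mm above that axis.
- knife: Black-handled knife, about 170 g. Origin at the bolster (handle meets blade); x to the tip, z to the spine, y across. Handle x -118..0, 20 mm thick (y), z -14..+10 mm. Blade 150 mm long, 3 thick, z -26 (edge)..+8. Starts loose in either slot, bolster on the block, edge below, handle sticking up at 40 degrees; free once drawn 150 mm along its -x. 50 mm gap between the two handles; balances near the bolster.
- knife_blade (a point): Middle of the black-handled knife's blade: 75 mm ahead of the bolster, 9 mm below the knife's axis.
- knife_tip (a point): Tip of the black-handled knife: 150 mm ahead of the bolster, 22 mm below the knife's axis.
- knife_red: The red-handled knife, of the same shape and axes, seated in the other slot. It must stay there.
- board: Wooden board lying fixed on the table, 220 mm (its x) by 320 mm (its y, the long side), 18 mm thick, with a thin dark stripe near each end. Origin at the centre of its underside, on the table.
- pin: Bystander: wooden rolling pin, 42 mm thick and 390 mm long along its y, lying on the far part of the table. Origin under its middle.
- cutter: Bystander: round steel pastry cutter, 90 mm across, 35 mm high. Origin under its middle.
- mug: Bystander: blue mug, 80 mm across, 90 mm high. Origin under its middle.
- jar: Bystander: jar with a red cap, 80 mm across, 110 mm high, on the left of the table. Origin under its middle.
Not all that is in view belongs to the job. Several things have the shape of the block; the one meant has the colours described above.

How it is judged:
By the outcome, as a careful person would: the job done as asked, in the order asked, and still so for the second after the job is handed in, while the arm keeps its last pose, push and grip.
It also fails if it takes over 42 s, if anything falls off the work surface, if the arm or the gripper's body presses on something with over 40 N, if the wrist force passes 120 N, or if a joint passes its speed limit or range.

## Working session

There is one attempt and no reset: what is moved stays moved. The work goes in short steps, Python scripts to look and compute and a tool call to move; the robot and the scene stay as the last step left them, time stands still between calls to the robot, and variables do not carry over. Pictures are saved under pics/ and viewed, at most 10 in all, crops included, and the job is handed in when it is done.

Besides the shell and the picture viewer there is one more tool, called after ">>>" in YAML: its name, and indented under it one key for each argument. step_arm: Moves the arm, as the interface text tells. Its arguments: {"type":"object","properties":{"rows":{"type":"array","items":{"type":"array","items":{"type":"number"}}},"force":{"type":"number"}},"required":["rows"]}

```bash
mkdir -p pics; ls; python3 - <<'E'
from plant import bot
import cv2,numpy as np
for n in ("scene","top"):
    c=bot.camera(n); cv2.imwrite(f"pics/{n}0.png",c["image"][:,:,::-1])
    np.savez(f"{n}0.npz",**c); print(n,c["mtx"].tolist(),c["distortion"]); print(np.linalg.inv(c["world_to_cam"]).round(3).tolist())
s=bot.read_state(); print(s)
E
```

```text
pics
scene [[589.923638964536, 0.0, 322.0436123316466], [0.0, 589.923638964536, 227.53574566941802], [0.0, 0.0, 1.0]] [0.0496614 0.        0.        0.        0.       ]
[[0.938, -0.285, 0.199, 0.781], [0.348, 0.757, -0.554, -0.673], [0.007, 0.588, 0.809, 1.225], [0.0, 0.0, 0.0, 1.0]]
top [[511.6217057549353, 0.0, 315.7180471394058], [0.0, 511.6217057549353, 239.71739508083763], [0.0, 0.0, 1.0]] [-0.12284413  0.          0.          0.          0.        ]
[[0.003, 0.988, -0.153, 0.262], [-1.0, -0.001, -0.022, 0.066], [-0.022, 0.153, 0.988, 1.582], [0.0, 0.0, 0.0, 1.0]]
{'time_s': 0.1, 'qpos': array([-1.34262431,  0.43512314,  0.02496858,  1.57401065, -0.0116073 ,
        1.13398991, -0.07508464]), 'qvel': array([-0.00089654, -0.00138553,  0.00112978, -0.0016335 ,  0.00127709,
       -0.00182166, -0.00097798]), 'joint_torque': array([ 3.00683903e-03, -6.69130039e+01,  9.87958387e-01, -3.15143824e+01,
       -6.05595019e-02,  3.75943794e-02,  7.30023862e-05]), 'position': array([0.2028796 , 0.5906712 , 0.22604037]), 'tcp_rot': array([ 1.64659010e-01,  9.86350308e-01, -6.90745275e-04, -5.58854375e-05]), 'force': array([-0.03871433, -0.85093142,  0.19261782]), 'ft_torque': array([-0.04451134,  0.02424105, -0.05987672]), 'grip_force': 0.0, 'gripper_width': 0.09178201971676046}
```

View pics/scene0.png

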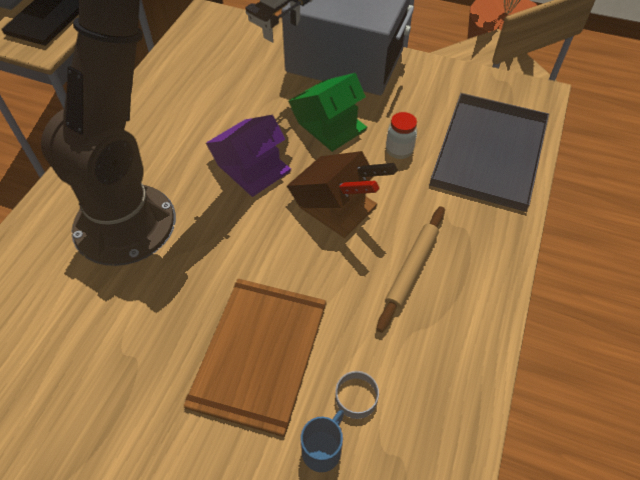

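View pics/top0.png

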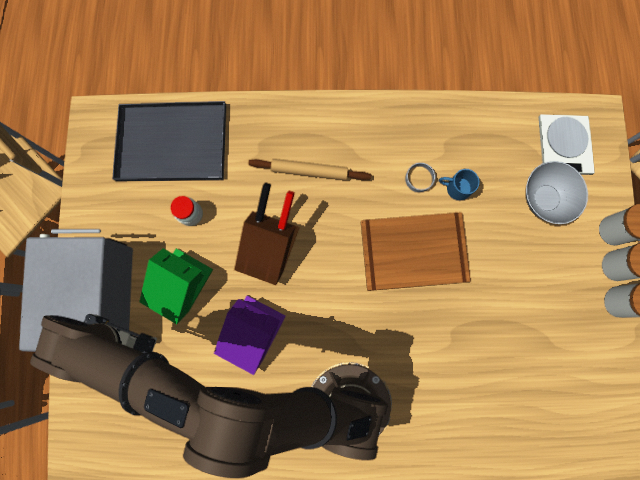

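The scene view shows the brown block at (330,185), the black handle at (378,170) and the red one at (360,187). The board is at (257,357). The top view shows the black handle at (263,203), the red at (286,210) and the board at (416,251).

```bash
cat > h.py <<'E'
import numpy as np,cv2
def load(n): return dict(np.load(n))
def ray(c,uv):
    p=cv2.undistortPoints(np.array(uv,float).reshape(-1,1,2),c["mtx"],c["distortion"])[:,0]
    d=np.c_[p[:,0],-p[:,1],-np.ones(len(p))]; T=np.linalg.inv(c["world_to_cam"])
    d=d@T[:3,:3].T; return T[:3,3],d/np.linalg.norm(d,axis=1)[:,None]
def plane(c,uv,z):
    o,d=ray(c,uv); return o+d*((z-o[2])/d[:,2])[:,None]
def tri(cs,uvs):
    A=np.zeros((3,3));b=np.zeros(3);L=[]
    for c,u in zip(cs,uvs):
        o,d=ray(c,[u]);P=np.eye(3)-np.outer(d[0],d[0]);A+=P;b+=P@o;L.append((P,o))
    x=np.linalg.solve(A,b); return x,[np.linalg.norm(P@(x-o)) for P,o in L]
def proj(c,X):
    q=np.c_[X,np.ones(len(X))]@c["world_to_cam"].T; q=q[:,:3]*[1,-1,-1]
    return cv2.projectPoints(q,np.zeros(3),np.zeros(3),c["mtx"],c["distortion"])[0][:,0]
E
python3 - <<'E'
from h import *
S,T=load("scene0.npz"),load("top0.npz")
roi={"scene":(330,150,410,205),"top":(245,175,305,240)}
ends={}
for n,c in (("scene",S),("top",T)):
    im=c["image"].astype(int);x0,y0,x1,y1=roi[n]
    r,g,b=[im[y0:y1,x0:x1,i] for i in range(3)]
    hsv=cv2.cvtColor(c["image"],cv2.COLOR_RGB2HSV)[y0:y1,x0:x1]
    ms={"blk":((r<60)&(abs(r-b)<14)).astype(np.uint8),"red":((r>110)&(g<60)).astype(np.uint8)}
    for k,m in ms.items():
        N,l,st,ce=cv2.connectedComponentsWithStats(m); i=1+st[1:,4].argmax()
        pts=np.argwhere(l==i)[:,::-1]+[x0,y0]
        rc=cv2.minAreaRect(pts.astype(np.float32)); print(n,k,st[i],(ce[i]+[x0,y0]).round(1),rc)
        ends[n,k]=ce[i]+[x0,y0]
    # board
    v=im; hs=cv2.cvtColor(c["image"],cv2.COLOR_RGB2HSV)
    crop=c["image"][y0-15:y1+50,x0-60:x1+30]
    cv2.imwrite(f"pics/c_{n}.png",cv2.resize(crop[:,:,::-1],None,fx=4,fy=4,interpolation=cv2.INTER_CUBIC)[:600,:800])
    bd=(180,270,335,445) if n=="scene" else (350,200,480,300)
    a,b_,e,f=bd
    lab=cv2.cvtColor(c["image"],cv2.COLOR_RGB2LAB)[b_:f,a:e].astype(int)
    print(n,"lab center",lab[(f-b_)//2,(e-a)//2],"corner",lab[2,2],lab[-3,-3])
for k in("blk","red"): print(k,tri([S,T],[ends["scene",k],ends["top",k]]))
E
```

```text
scene blk [34 22  3  2  3] [365.  172.7] ((365.0000305175781, 173.00001525878906), (1.4142134189605713, 1.4142134189605713), 45.0)
scene red [ 10  31  39  10 178] [360.9 183.9] ((359.3126525878906, 183.7642822265625), (38.09488296508789, 8.8282470703125), 6.519801616668701)
scene lab center [104 144 157] corner [ 83 131 146] [ 62 127 127]
top blk [ 10   8  15  39 262] [262.5 202.4] ((262.4201354980469, 201.98336791992188), (7.668679714202881, 38.62894058227539), 11.768289566040039)
top red [ 33  16  16  39 233] [285.2 210.3] ((285.0186462402344, 209.85667419433594), (6.560866832733154, 38.57646179199219), 14.534454345703125)
top lab center [118 147 165] corner [179 135 167] [199 134 169]
blk (array([0.57273658, 0.24001438, 0.17769289]), [np.float64(0.013630752505538045), np.float64(0.013630752505538258)])
red (array([0.56309592, 0.18385565, 0.18703833]), [np.float64(0.0035537828741273795), np.float64(0.0035537828741274173)])
```

```bash
python3 - <<'E'
import cv2,numpy as np
a=cv2.imread("pics/c_scene.png");b=cv2.imread("pics/c_top.png");print(a.shape,b.shape)
h=600;o=np.zeros((600,800,3),np.uint8)
a=cv2.resize(a,None,fx=.58,fy=.58);b=cv2.resize(b,None,fx=.55,fy=.55)
o[:a.shape[0],:a.shape[1]][:, :]=a[:, :800]
x=a.shape[1];w=min(800-x,b.shape[1]);o[:b.shape[0],x:x+w]=b[:,:w]
cv2.imwrite("pics/cc.png",o)
E
```

```text
(480, 680, 3) (520, 600, 3)
```

View pics/cc.png

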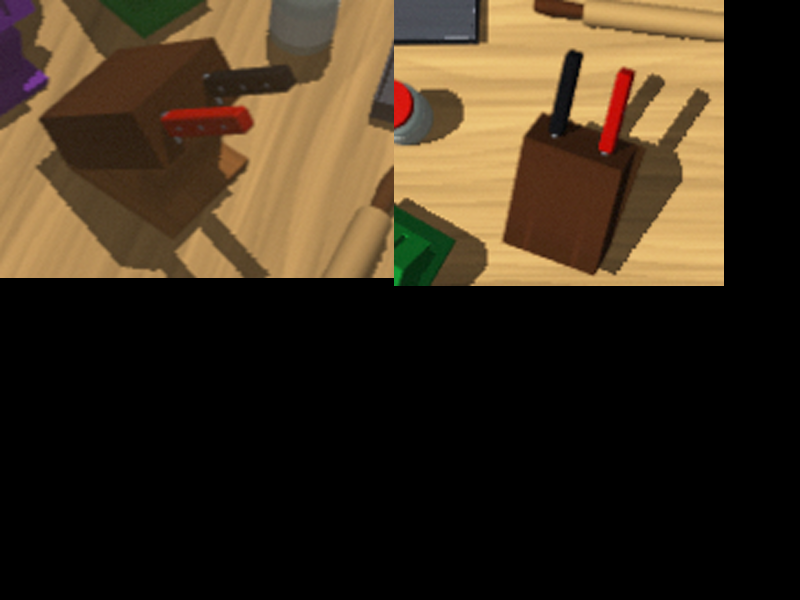

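The crops show both handles leaving the slanted face, away from the robot. The black one is in the block's +y slot.

```bash
python3 - <<'E'
from h import *
S,T=load("scene0.npz"),load("top0.npz")
# handles, top view, at expected height of visible surface centre
k=plane(T,[[262.45,202.2],[285.1,210.1]],.183);print("handles",k.round(4));d=k[0]-k[1];print(np.linalg.norm(d),"yaw from pair",np.degrees(np.arctan2(-d[0],d[1])))
for cx,cy,a in((262.42,201.98,11.77),(285.02,209.86,14.53)):
    a=np.radians(a);u=np.array([np.sin(a),-np.cos(a)]);
    p=[plane(T,[np.array([cx,cy])+s*19*u],.183+s*.036)[0] for s in(-1,1)];e=p[1]-p[0];print("dir yaw",np.degrees(np.arctan2(e[1],e[0])),np.linalg.norm(e))
# board
for n,c,(a,b,e,f) in(("scene",S,(175,270,340,445)),("top",T,(350,200,482,300))):
    im=c["image"][b:f,a:e]
    hsv=cv2.cvtColor(im,cv2.COLOR_RGB2HSV)
    m=np.full(im.shape[:2],2,np.uint8); h,w=m.shape; m[8:-8,8:-8]=3
    m[h//2-15:h//2+15,w//2-15:w//2+15]=1
    cv2.grabCut(np.ascontiguousarray(im[:,:,::-1]),m,None,np.zeros((1,65)),np.zeros((1,65)),6,cv2.GC_INIT_WITH_MASK)
    g=((m==1)|(m==3)).astype(np.uint8); g=cv2.morphologyEx(g,cv2.MORPH_OPEN,np.ones((5,5)))
    cs=max(cv2.findContours(g,0,2)[0],key=cv2.contourArea); cs=cs[:,0]+[a,b]
    W=plane(c,cs,.018 if n=="top" else .014)[:,:2]
    r=cv2.minAreaRect((W*1000).astype(np.float32));print(n,"board",r)
E
```

```text
handles [[0.5843 0.2468 0.183 ]
 [0.5614 0.1826 0.183 ]]
0.06809283757215033 yaw from pair -19.6404748589082
dir yaw -17.792288283413768 0.11919128501798189
dir yaw -19.321505440900232 0.11919785105379778
scene board ((468.7771301269531, -208.85791015625), (223.6640625, 330.554931640625), 4.846477508544922)
top board ((469.23114013671875, -207.285400390625), (222.29962158203125, 325.81231689453125), 4.584362030029297)
```

```bash
cat >> h.py <<'E'
from scipy.spatial.transform import Rotation as R
def knife_R(head,pitch):  # columns knife x,y,z ; head = heading of -x (handle), pitch up of handle
    h,p=np.radians(head),np.radians(pitch)
    x=-np.array([np.cos(p)*np.cos(h),np.cos(p)*np.sin(h),np.sin(p)])
    y=np.cross([0,0,1],x);y/=np.linalg.norm(y);return np.c_[x,y,np.cross(x,y)]
def tool_R(K): return np.c_[K[:,0],-K[:,1],-K[:,2]]
def delta(s,Rt,g,back=0):  # grasp point g world, tool rotation; returns rotvec, mm
    R0=R.from_quat(s["tcp_rot"]);p=np.array(g)+Rt[:,2]*(.019-back)
    return (R0.inv()*R.from_matrix(Rt)).as_rotvec().round(3),(R0.inv().apply(p-s["position"])*1000).round(1)
E
python3 - <<'E'
from h import *
from plant import bot
s=bot.read_state();print(bot.grasp_offset)
K=knife_R(-19,40);Rt=tool_R(K);g=[.573,.251,.165]
print(Rt.round(2));print(R.from_quat(s["tcp_rot"]).as_matrix().round(2))
print(delta(s,Rt,g,.13))
E
```

```text
0.0188
[[-0.72  0.33  0.61]
 [ 0.25  0.95 -0.21]
 [-0.64 -0.   -0.77]]
[[-0.95  0.32 -0.  ]
 [ 0.32  0.95 -0.  ]
 [-0.   -0.   -1.  ]]
(array([-0.001, -0.698,  0.001]), array([-389. , -201. ,  -23.7]))
```

>>> step_arm:
  rows:
    - [0, 0, 0, 0, 0, -30, 0.3]
    - [0, 0, 0, -20, -10, -70, 0.58]
    - [0, -0.1, 0, -55, -30, -85, 0.58]
    - [0, -0.2, 0, -95, -50, -95, 0.58]
    - [0, -0.3, 0, -135, -70, -95, 0.58]
    - [0, -0.4, 0, -175, -90, -95, 0.58]
    - [0, -0.5, 0, -210, -110, -90, 0.58]
    - [0, -0.6, 0, -245, -130, -80, 0.58]
    - [0, -0.7, 0, -280, -150, -70, 0.58]
    - [0, -0.7, 0, -315, -165, -55, 0.58]
    - [0, -0.7, 0, -355, -185, -40, 0.58]
    - [0, -0.7, 0, -389, -201, -24, 0.58]

```text
time_s: 1.1
position: [0.4948, 0.2845, 0.2562]
tcp_rot: [0.154, 0.927, -0.056, 0.338]
force: [1.2, 1.6, -0.2]
gripper_width: 0.0384
grip_force: 0.0
```

>>> step_arm:
  rows:
    - [0, 0, 0, 0, 0, 0, 0.58]
    - [0, 0, 0, 0, 0, 0, 0.58]

```text
time_s: 1.27
position: [0.4953, 0.2822, 0.2561]
tcp_rot: [0.157, 0.926, -0.058, 0.338]
force: [0.0, -0.1, -0.0]
gripper_width: 0.0385
grip_force: 0.0
```

```bash
python3 - <<'E'
from h import *
from plant import bot
c=bot.camera("wrist");np.savez("wrist1.npz",**c);cv2.imwrite("pics/w1.png",c["image"][:,:,::-1])
s=bot.read_state();print(s["time_s"],s["position"],s["gripper_width"],s["qpos"].round(2))
print(delta(s,tool_R(knife_R(-19,40)),[.573,.251,.165]))
B=np.array([.545,.260,.140]);K=knife_R(-19,40)
print(proj(c,[B,B-K[:,0]*.118+K[:,2]*.01,B+K[:,2]*.01]).round(0))
E
```

```text
1.3167 [0.49465567 0.28470513 0.25662497] 0.03850802221620921 [-1.28  0.22  0.27  2.07  0.85  0.89 -0.34]
(array([-0.001,  0.002, -0.   ]), array([ -6. ,  -6.2, 143.9]))
[[312. 190.]
 [313. 337.]
 [312. 192.]]
```

View pics/w1.png

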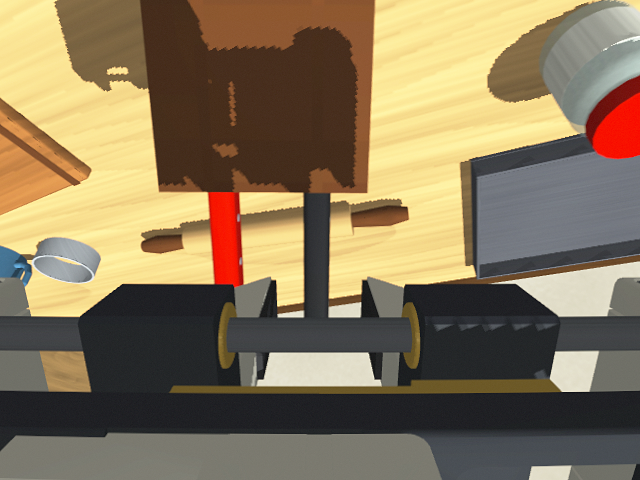

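The wrist view shows the black handle at column 317, rows 192 to 318. It lies midway between the fingers, and the red handle is at columns 210–240.

```bash
python3 - <<'E'
from h import *
from plant import bot
c=load("wrist1.npz");im=c["image"].astype(int)
b=[];rd=[]
for v in range(200,276,5):
    row=im[v]; dark=np.where((row[285:350].sum(1)<200))[0]+285
    red=np.where((row[195:260,0]>120)&(row[195:260,1]<60))[0]+195
    b.append((v,dark.min(),dark.max())); rd.append((v,red.min(),red.max()))
b=np.array(b);rd=np.array(rd);print(b[::5].tolist(),rd[::5].tolist())
fc=np.polyfit(b[:,0],(b[:,1]+b[:,2])/2+0,1);fr=np.polyfit(rd[:,0],(rd[:,1]+rd[:,2])/2,1)
mouth=192
s=bot.read_state();R0=R.from_quat(s["tcp_rot"]).as_matrix();g0=s["position"]-R0[:,2]*.019
# intersect with plane of handle top: through B+10mm*z, normal = tool z (spine plane)
def pl(uv,n,p):
    o,d=ray(c,uv);return o+d*(((p-o)@n)/(d@n))[:,None]
K=knife_R(-19,40);B=np.array([.545,.260,.140])+K[:,2]*.010
P=pl([[np.polyval(fc,v),v] for v in(192,275)],K[:,2],B);Q=pl([[np.polyval(fr,200),200],[np.polyval(fr,275),275]],K[:,2],B)
print("P",P.round(4),"in tool frame mm",((P-g0)@R0*1000).round(1));e=P[1]-P[0];print("heading",np.degrees(np.arctan2(e[1],e[0])),"red spacing",((Q-P[:1])@K*1000).round(1))
w=pl(np.array([[x,230] for x in(b[6,1],b[6,2]+1)]),K[:,2],B);print("width",np.linalg.norm(w[0]-w[1]))
E
```

```text
[[200, 304, 329], [225, 304, 328], [250, 304, 328], [275, 305, 328]] [[200, 209, 238], [225, 210, 240], [250, 213, 240], [275, 215, 242]]
P [[0.54   0.2651 0.1477]
 [0.5864 0.2488 0.1889]] in tool frame mm [[ 32.4  -3.6 134.1]
 [-31.7  -3.9 134.2]]
heading -19.373259490040287 red spacing [[ -5.7  68.1   0. ]
 [-64.1  68.4   0. ]]
width 0.01862356088988983
```

>>> step_arm:
  rows:
    - [0, 0, 0, -3, -2, 30, 0.58]
    - [0, 0, 0, -6, -4, 60, 0.58]
    - [0, 0, 0, -6, -4, 85, 0.58]
    - [0, 0, 0, -6, -4, 105, 0.58]
    - [0, 0, 0, -6, -4, 120, 0.58]
    - [0, 0, 0, -6, -4, 132, 0.58]
    - [0, 0, 0, -6, -4, 142, 0.58]
    - [0, 0, 0, -6, -4, 142, 0.58]
    - [0, 0, 0, -6, -4, 142, 0.58]

```text
time_s: 2.07
position: [0.5838, 0.2515, 0.1521]
tcp_rot: [0.154, 0.927, -0.056, 0.338]
force: [-0.7, -0.2, 0.1]
gripper_width: 0.0385
grip_force: 0.0
```

```bash
python3 - <<'E'
from h import *
from plant import bot
o=[]
for n in("wrist","scene"):
    c=bot.camera(n);im=c["image"][:,:,::-1]
    o.append(cv2.resize(im if n=="wrist" else im[100:280,240:480],(400,300)))
cv2.imwrite("pics/g1.png",np.hstack(o))
s=bot.read_state();R0=R.from_quat(s["tcp_rot"]).as_matrix();g0=s["position"]-R0[:,2]*.019
P=np.array([.54,.2651,.1477]);print(s["time_s"],((P-g0)@R0*1000).round(1),s["force"],s["gripper_width"])
E
```

```text
2.1667 [38.2 -1.5 -6.6] [-0.465346   -0.28442917  0.62963841] 0.03850352359907935
```

View pics/g1.png

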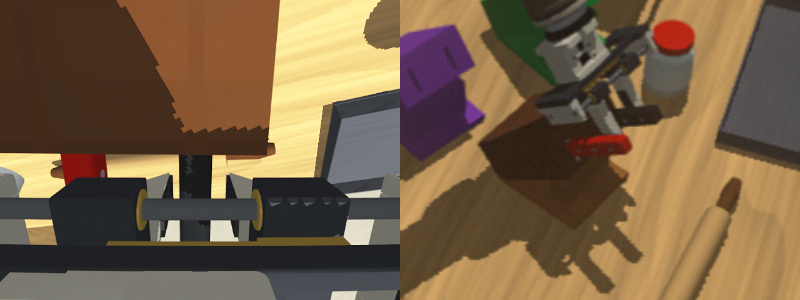

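The wrist half shows the black handle (cols 180–212) between the open fingers (168 and 230). The scene half shows the gripper straddling it, clear of the red handle. I'll close the gripper now.

>>> step_arm:
  rows:
    - [0, 0, 0, 0, -1, 0, 0.58]
    - [0, 0, 0, 0, -1, 0, 0.75]
    - [0, 0, 0, 0, -1, 0, 1]
    - [0, 0, 0, 0, -1, 0, 1]
    - [0, 0, 0, 0, -1, 0, 1]
    - [0, 0, 0, 0, -1, 0, 1]
    - [0, 0, 0, 0, -1, 0, 1]
    - [0, 0, 0, 0, -1, 0, 1]
  force: 50

```text
time_s: 2.83
position: [0.5838, 0.2497, 0.1524]
tcp_rot: [0.155, 0.927, -0.056, 0.338]
force: [-1.8, -0.4, 2.9]
gripper_width: 0.0196
grip_force: 50.0
```

>>> step_arm:
  rows:
    - [0, 0, 0, -4, 0, -0.5, 1]
    - [0, 0, 0, -10, 0, -1, 1]
    - [0, 0, 0, -18, 0, -1, 1]
    - [0, 0, 0, -28, 0, -1, 1]
    - [0, 0, 0, -40, 0, -1, 1]
    - [0, 0, 0, -52, 0, -1, 1]
    - [0, 0, 0, -64, 0, -1, 1]
    - [0, 0, 0, -76, 0, -1, 1]

```text
time_s: 3.5
position: [0.6388, 0.2302, 0.2025]
tcp_rot: [0.155, 0.927, -0.057, 0.338]
force: [-0.8, 0.0, -0.1]
gripper_width: 0.0199
grip_force: 50.0
```

>>> step_arm:
  rows:
    - [0, 0, 0, -12, 0, 0, 1]
    - [0, 0, 0, -24, 0, 0, 1]
    - [0, 0, 0, -36, 0, 0, 1]
    - [0, 0, 0, -48, 0, 0, 1]
    - [0, 0, 0, -60, 0, 0, 1]
    - [0, 0, 0, -74, 0, 0, 1]
    - [0, 0, 0, -88, 0, 0, 1]
    - [0, 0, 0, -102, 0, 0, 1]
    - [0, 0, 0, -114, 0, 0, 1]
    - [0, 0, 0, -120, 0, 0, 1]
    - [0, 0, 0, -120, 0, 0, 1]

```text
time_s: 4.42
position: [0.7261, 0.1997, 0.2805]
tcp_rot: [0.156, 0.926, -0.056, 0.339]
force: [-0.2, 0.7, -2.2]
gripper_width: 0.0193
grip_force: 50.0
```

```bash
python3 - <<'E'
from h import *
from plant import bot
o=[]
for n in("wrist","scene"):
    c=bot.camera(n);np.savez(n+"2.npz",**c);im=c["image"][:,:,::-1]
    o.append(cv2.resize(im if n=="wrist" else im[60:330,220:580],(400,300)))
cv2.imwrite("pics/g2.png",np.hstack(o))
s=bot.read_state();print(s["time_s"],s["position"],s["tcp_rot"],s["force"],s["ft_torque"],s["gripper_width"],s["qpos"].round(2))
E
```

```text
4.5167 [0.72456231 0.20085733 0.278734  ] [ 0.15487737  0.92662469 -0.05661808  0.33789654] [-0.4887877   0.56215238 -1.58230148] [0.28408796 0.88631124 0.02010085] 0.019995373818429467 [-0.81  0.38  0.28  1.77  0.73  0.67  0.16]
```

View pics/g2.png

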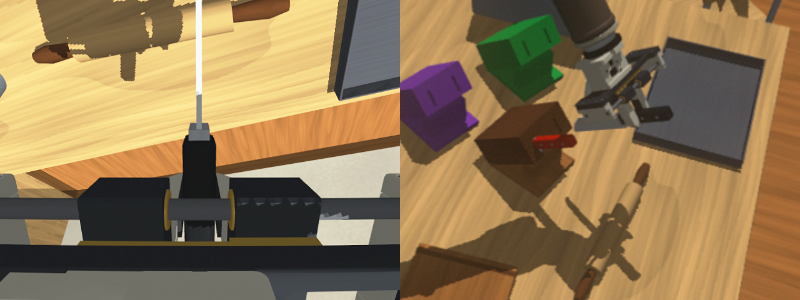

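The knife is drawn out. It shows at wrist column 199 with the blade straight ahead, and the red knife is still seated.

```bash
python3 - <<'E'
from h import *
from plant import bot
s=bot.read_state()
Rt=tool_R(knife_R(94.6-180,0));X=Rt[:,0]
gf=np.array([.469,-.207,.159])-X*.113
R0=R.from_quat(s["tcp_rot"]);rv=(R0.inv()*R.from_matrix(Rt)).as_rotvec();print(rv,gf,Rt.round(2))
g0=s["position"]-R0.as_matrix()[:,2]*.019
print(g0)
for f,g in((.1,g0+[-.0,-.02,.05]),(.35,[.68,.06,.36]),(.7,[.58,-.13,.36]),(1,gf+[0,0,.1])):
    Rf=(R0*R.from_rotvec(rv*f)).as_matrix();print(f,*[a.tolist() for a in delta(s,Rf,g)])
E
```

```text
[0.40435141 0.6181995  1.10948119] [ 0.47806248 -0.31963601  0.159     ] [[-0.08  1.   -0.  ]
 [ 1.    0.08 -0.  ]
 [-0.   -0.   -1.  ]]
[0.7129976  0.20483958 0.29327358]
0.1 [0.04, 0.062, 0.111] [-35.9, -19.6, -34.1]
0.35 [0.142, 0.216, 0.388] [-50.6, -149.5, -41.4]
0.7 [0.283, 0.433, 0.777] [-21.0, -361.6, -64.2]
1 [0.404, 0.618, 1.109] [73.8, -572.4, -11.3]
```

>>> step_arm:
  rows:
    - [0, 0, 0, -12, -5, -10, 1]
    - [0.02, 0.03, 0.05, -24, -12, -22, 1]
    - [0.04, 0.06, 0.11, -36, -20, -34, 1]
    - [0.06, 0.09, 0.17, -40, -50, -36, 1]
    - [0.09, 0.13, 0.24, -44, -85, -38, 1]
    - [0.115, 0.175, 0.32, -48, -118, -40, 1]
    - [0.142, 0.216, 0.388, -50, -150, -42, 1]
    - [0.18, 0.27, 0.485, -46, -190, -46, 1]
    - [0.21, 0.324, 0.582, -38, -235, -51, 1]
    - [0.247, 0.378, 0.68, -30, -280, -56, 1]
    - [0.27, 0.415, 0.745, -25, -325, -61, 1]
    - [0.283, 0.433, 0.777, -21, -362, -64, 1]

```text
time_s: 5.52
position: [0.586, -0.127, 0.3413]
tcp_rot: [0.545, 0.832, -0.018, 0.107]
force: [2.2, -0.8, -0.8]
gripper_width: 0.0197
grip_force: 50.0
```

```bash
python3 - <<'E'
from h import *
from plant import bot
s=bot.read_state()
Rt=tool_R(knife_R(94.6-180,0))
print(s["time_s"],s["position"],s["gripper_width"],s["qpos"].round(2))
print(delta(s,Rt,np.array([.478,-.320,.159+.10])))
E
```

```text
5.5167 [ 0.58599606 -0.12697382  0.34131493] 0.019682503707256407 [-0.28  0.21  0.39  1.65  0.06  1.12  0.49]
(array([0.12 , 0.183, 0.329]), array([-112.7, -185.5,  110. ]))
```

>>> step_arm:
  rows:
    - [0.012, 0.018, 0.033, -10, -20, 8, 1]
    - [0.03, 0.045, 0.08, -25, -45, 22, 1]
    - [0.05, 0.073, 0.13, -42, -72, 40, 1]
    - [0.07, 0.105, 0.19, -60, -100, 58, 1]
    - [0.09, 0.137, 0.245, -78, -128, 76, 1]
    - [0.105, 0.163, 0.29, -93, -153, 92, 1]
    - [0.115, 0.177, 0.318, -105, -173, 103, 1]
    - [0.12, 0.183, 0.329, -113, -185, 110, 1]
    - [0.12, 0.183, 0.329, -113, -185, 110, 1]
    - [0.12, 0.183, 0.329, -113, -185, 110, 1]
    - [0.12, 0.183, 0.329, -113, -185, 110, 1]

```text
time_s: 6.43
position: [0.4812, -0.3181, 0.2405]
tcp_rot: [0.676, 0.737, 0.0, 0.001]
force: [0.2, -0.1, -0.4]
gripper_width: 0.0195
grip_force: 50.0
```

```bash
python3 - <<'E'
from h import *
from plant import bot
o=[]
for n in("top","scene"):
    c=bot.camera(n);np.savez(n+"3.npz",**c);im=c["image"][:,:,::-1]
    o.append(cv2.resize(im[160:340,320:560] if n=="top" else im[200:470,80:440],(800,600))[:600,:800])
o=[cv2.resize(a,(400,300)) for a in o]
cv2.imwrite("pics/f1.png",np.hstack(o))
c=bot.camera("wrist");np.savez("wrist3.npz",**c)
s=bot.read_state();np.savez("s3.npz",**s);print(s["time_s"],s["position"],s["force"],s["ft_torque"],s["gripper_width"])
print(delta(s,tool_R(knife_R(94.6-180,0)),np.array([.478,-.320,.259])))
g=np.array([.478,-.320,.259]);K=knife_R(-85.4,0);B=g+K[:,0]*.038
pts=np.array([B,B+.15*K[:,0]-.022*K[:,2],B+.15*K[:,0]+.008*K[:,2],B+.008*K[:,2]])
for n in("top3","scene3","wrist3"):print(n,proj(load(n+".npz"),pts).round(1).tolist())
E
```

```text
6.5833 [ 0.48159936 -0.31811246  0.24102328] [-0.60073382 -0.3218182  -1.67453022] [-0.13176223 -0.00322499 -0.03599663] 0.01968185079347978
(array([0.003, 0.002, 0.007]), array([-1.6, -3.8,  1. ]))
top3 [[459.2, 236.2], [401.5, 242.0], [403.2, 240.3], [459.9, 235.7]]
scene3 [[233.6, 331.3], [262.3, 269.3], [261.1, 261.0], [233.1, 329.3]]
wrist3 [[308.2, 233.8], [309.7, -202.2], [307.5, -294.3], [307.7, 239.3]]
```

View pics/f1.png

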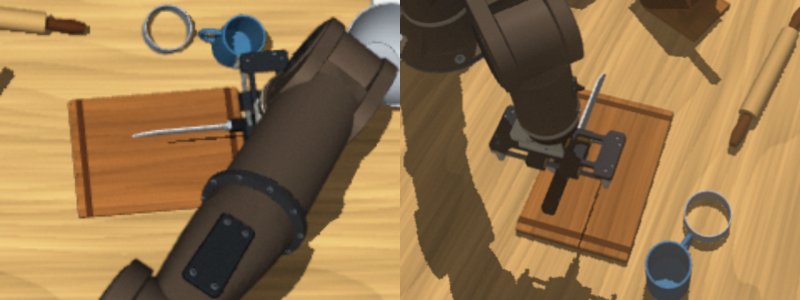

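The top view shows the knife along the board, its tip near (399,240). The scene view shows the tip near (264,266). The mug and cutter are untouched.

```bash
python3 - <<'E'
from h import *
a=load("scene3.npz")["image"][245:335,215:285,::-1];b=load("top3.npz")["image"][222:252,392:472,::-1];w=load("wrist3.npz")["image"][:,:,::-1]
a=cv2.resize(a,None,fx=5,fy=5,interpolation=0);b=cv2.resize(b,None,fx=5.5,fy=5.5,interpolation=0);w=cv2.resize(w[:360],(440,248))
o=np.zeros((460,800,3),np.uint8);o[:450,:350]=a;o[:165,355:795]=b;o[180:428,355:795]=w
cv2.imwrite("pics/z.png",o)
E
```

```text
(no output)
```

View pics/z.png

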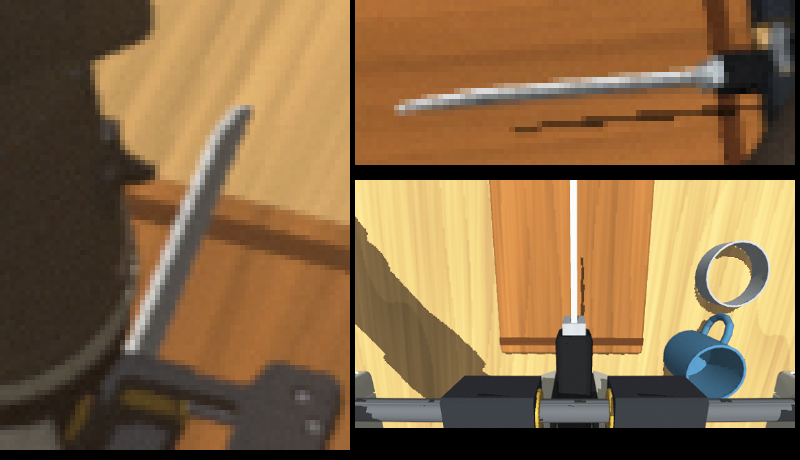

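The zoomed view puts the tip at scene (264.5,266.4) and top (399.5,242). The wrist part shows the collar around row 206–225 and the blade parallel to the board sides.

```bash
python3 - <<'E'
from h import *
S,T,W=[load(n+"3.npz") for n in("scene","top","wrist")];s=load("s3.npz")
R0=R.from_quat(s["tcp_rot"]).as_matrix();g=s["position"]-R0[:,2]*.019
f=lambda p:((p-g)@R0*1000).round(1)
t,r=tri([S,T],[(264.5,266.4),(399.5,242.)]);print("tip",t.round(4),r,"tool frame from grasp",f(t))
# spine line direction seen in wrist: blade cols at rows; intersect spine plane (8mm above axis)
im=W["image"].astype(int);L=[]
for v in(20,60,100,140,180):
    x=np.where(im[v,290:350].min(1)>235)[0]+290;L.append((v,x.min(),x.max()))
print(L)
o,d=ray(W,[[(a+b)/2,v] for v,a,b in L]);p0=g-R0[:,2]*.008;n=R0[:,2]
P=o+d*(((p0-o)@n)/(d@n))[:,None];print([f(p).tolist() for p in P]);e=P[0]-P[-1];print("heading",np.degrees(np.arctan2(e[1],e[0])))
# board heading from wrist: spine widths => pitch (3 mm thick)
o,d=ray(W,[[317,206],[317,225]])
for h in(.008,.010):
    p0=g-R0[:,2]*h;print("collar",[f(p).tolist() for p in o+d*(((p0-o)@n)/(d@n))[:,None]])
for p in(t,): 
  for c in(S,T): print(proj(c,[p]))
E
```

```text
tip [ 0.4638 -0.1263  0.2382] [np.float64(0.001220993748326003), np.float64(0.0012209937483260926)] tool frame from grasp [192.6  -1.1  21.5]
[(20, np.int64(313), np.int64(321)), (60, np.int64(314), np.int64(321)), (100, np.int64(314), np.int64(321)), (140, np.int64(314), np.int64(322)), (180, np.int64(314), np.int64(322))]
[[107.7, 0.1, -8.0], [96.1, 0.2, -8.0], [84.0, 0.2, -8.0], [71.3, 0.3, -8.0], [57.9, 0.3, -8.0]]
heading 95.29501948140818
collar [[48.8, -0.0, -8.0], [41.9, -0.0, -8.0]]
collar [[49.2, -0.0, -10.0], [42.4, -0.0, -10.0]]
[[263.89117082 266.5360901 ]]
[[399.23861756 241.62037312]]
```

>>> step_arm:
  rows:
    - [0, 0, 0.002, -1, 0, 6, 1]
    - [0, 0, 0.004, -2, -1, 16, 1]
    - [0, 0, 0.007, -4, -2, 28, 1]
    - [0, 0, 0.007, -6, -3, 41, 1]
    - [0, 0, 0.007, -7, -3, 54, 1]
    - [0, 0, 0.007, -7, -3, 67, 1]
    - [0, 0, 0.007, -7, -3, 79, 1]
    - [0, 0, 0.007, -7, -3, 89, 1]
    - [0, 0, 0.007, -7, -3, 96, 1]
    - [0, 0, 0.007, -7, -3, 101, 1]
    - [0, 0, 0.007, -7, -3, 101, 1]
    - [0, 0, 0.007, -7, -3, 101, 1]

```text
time_s: 7.58
position: [0.4785, -0.327, 0.1398]
tcp_rot: [0.679, 0.734, -0.0, 0.001]
force: [-0.0, 0.0, -0.5]
gripper_width: 0.0198
grip_force: 50.0
```

```bash
python3 - <<'E'
from h import *
from plant import bot
D={}
for n in("top","scene","wrist"):
    c=bot.camera(n);np.savez(n+"4.npz",**c);D[n]=c["image"][:,:,::-1]
s=bot.read_state();np.savez("s4.npz",**s);print(s["time_s"],s["position"],s["tcp_rot"].round(4),s["force"],s["gripper_width"])
R0=R.from_quat(s["tcp_rot"]).as_matrix();g=s["position"]-R0[:,2]*.019
t=g+R0@[.1926,0,.022];m=g+R0@[.1176,0,.009];e=g+R0@[-.0754,0,0]
print("blade mid",m.round(4))
pr={n:proj(load(n+"4.npz"),[t,m,e]).round(1) for n in("top","scene")};print(pr)
a,b=[p.astype(int) for p in(pr["scene"][0],pr["top"][0])]
o=np.zeros((540,800,3),np.uint8)
A=D["scene"][a[1]-30:a[1]+150,a[0]-90:a[0]+70];B=D["top"][b[1]-40:b[1]+50,b[0]-40:b[0]+90];W=D["wrist"][:360]
print("crop origins",a-[90,30],b-[40,40])
o[:540,:400][:, :]=cv2.resize(A,(400,450))[:450].shape and cv2.copyMakeBorder(cv2.resize(A,(400,450)),0,90,0,0,0)
o[:270,405:795]=cv2.resize(B,(390,270));o[275:494,405:795]=cv2.resize(W,(390,219))
cv2.imwrite("pics/z4.png",o)
E
```

```text
7.7333 [ 0.47885205 -0.32723878  0.14033959] [6.793e-01 7.339e-01 2.000e-04 2.000e-03] [ 0.11233669 -0.48664971 -1.42606563] 0.01971329052917148
blade mid [ 0.4697 -0.21    0.15  ]
{'top': array([[397.4, 246.8],
       [424.3, 244.1],
       [491.9, 238.4]]), 'scene': array([[265.8, 295.8],
       [253. , 324. ],
       [215.7, 415. ]])}
crop origins [175 265] [357 206]
```

View pics/z4.png

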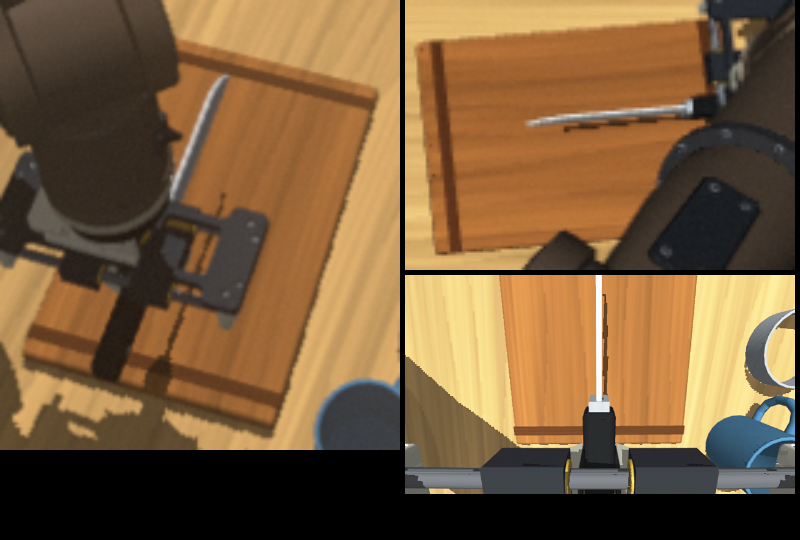

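The tip is at scene (265,296) and top (398,247), as predicted. The blade is level over the board's centre line and clear of it. I'll settle it, then hand in.

>>> step_arm:
  rows:
    - [0, 0, 0, 1, 0, 0, 1]
    - [0, 0, 0, 1, 0, 0, 1]
    - [0, 0, 0, 1, 0, 0, 1]
    - [0, 0, 0, 1, 0, 0, 1]
    - [0, 0, 0, 1, 0, 0, 1]

```text
time_s: 8.15
position: [0.4785, -0.326, 0.1398]
tcp_rot: [0.679, 0.734, 0.0, 0.002]
force: [0.5, -0.4, -1.7]
gripper_width: 0.0192
grip_force: 50.0
```

```bash
python3 -c "
from plant import bot
s=bot.read_state();print(s['position'],s['qvel'].round(3),s['gripper_width']);print(bot.finish_job())"
```

```text
[ 0.47847164 -0.32595371  0.13978971] [ 0.002  0.001 -0.     0.002  0.001 -0.    -0.001] 0.019231896323271817
the job is handed in; nothing more can be done
None
```

I drew the black-handled knife and handed the job in with it held steady, edge down and parallel to the board's long sides; by my measurements it is level to within about 1–2°, with the middle of the blade 15 cm above the table and within about 3 mm of the board's centre.

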